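Level the disc sorter and start it

ROBOT

A 6-joint arm with a two-finger parallel gripper is mounted at the origin on the work surface. World frame = base frame: x ahead of the robot, y to its left, z up, the work surface at z = 0. Lengths are in mm, angles in degrees, forces in N, time in s.
With the tool pointing down it reaches from about 300 to 850 mm from the base axis. Payload 4.2 kg.
Tool frame: the origin (TCP) lies on the mounting face of the last link; the fingertips stand 191 mm ahead of it and the grasp point (between the pads) lies 172 mm ahead of it; z points along the fingers, y is the direction in which the jaws open and shut (so a half turn about z gives the same grasp; the last joint's range is limited). The gripper opens to 91 mm and grips with 3 to 60 N. Pads are 32 mm wide; open, the fingers measure 118 mm over their backs; the gripper's body (76 mm by 178 mm) begins 60 mm behind the grasp point.
Start: joints at [72.88, 18.312, 89.639, -0, 72.044, -1.146], TCP at [158.238, 552.796, 404.776] pointing down, gripper open.
Joint ranges: [-177.97, 177.97], [-48.28, 115.42], [12.27, 149.76], [-77.06, 257.06], [2.81, 150.46], [-146.56, 146.56]. Speed limits (degrees/s): [147.25, 147.25, 180, 180, 180, 180].

INTERFACE

Orientations are given as [roll, pitch, yaw] about the fixed x, y, z axes, in that order (R = Rz(yaw) Ry(pitch) Rx(roll)).
In Python, from workcell import env gives the robot as it stands.
- The arm moves only by the shell command python3 -m handwheel 'ROWS' [FORCE]. ROWS is JSON, a list of rows, each an object with "gripper": the opening in per cent of the stroke, from 0 (shut) to 100 (fully open); "travel": the shift along the tool's x, y, z in m, a list of three; "twist": the turn about the tool's z in rad. In form: [{"gripper": gripper, "travel": [x, y, z], "twist": twist}, ...]. A call has 1 to 5 rows; each row shifts and turns the commanded pose from where the row before left it, along the tool's axes as they then stand; what a row does not reach is not made up. A row lasts 1/12 s, in which the tool goes at most 41.7 mm and 7.16 degrees, less where a joint would pass 70% of its speed; a pose out of reach is approached as far as the arm can. A call with a gripper value outside its range is refused whole. The fingers move at their own pace and stop on an object; FORCE is the grip in N (left out, the last holds). Time passes only in rows, so rows that do not move let the fingers close. It gives the time, the measured TCP pose, the force and the opening at its end, in the units of the state.
- env.state(): the state, without advancing time (a new reading comes with each control period).
- env.grab_frame(name): name is "scene" or "top" or "wrist"; returns a dict with "frame" (384x512x3 uint8, red, green, blue), "intrinsics" (3x3 intrinsics, pixels), "extrinsics" (4x4, takes a point from camera to world coordinates). Camera axes: x right, y down, z forward; pixel columns grow to the right and rows downward; lengths in mm; the calibration is good to about 2 mm. A picture is of the moment at which its call begins. There is no depth.
- env.job_done(): hands the job in, once; it reports no verdict.
Trained networks look in the newest picture that a camera, given by its name, has taken for a name from the list of things; names that differ only in an ending like _2 or _b are one class to them, and where a whole thing is asked for, a point or a joint stands for the part that bears it (a point fixed in the world has none). Each returns a list of dicts, best first, with "confidence" (0 to 1); they miss things now and then, are a little off and sometimes report something else, mostly with a low value. They report only what shows in the picture. A call takes as long as a camera call.
- env.trace(camera, thing): "pixels" (384x512 bool, what is visible of it) and "uv" ([column, row] in pixels, amid what is visible of it).
- env.pinpoint(camera, thing): "uv" ([column, row] in pixels: a listed point, or the origin of a listed thing).
The state is a dict: "time_s": time; "qpos": joint angles; "qvel": joint speeds; "effort": joint torques, N m; "ee_pos": TCP position; "ee_rot": TCP orientation; "force": force on the tool from outside, world axes, zero at the start; "torque": the same for the moment, N m; "gripper_width": finger opening in mm.
Only numpy, scipy, OpenCV 4.12 (cv2) and the standard library are available. Lean on these libraries where they do the work, as an engineer would, in place of code of your own. Each camera call takes 0.05 s, during which the arm holds its last target. There are 200 camera calls.

TASK

The disc sorter was put back on the table with its two front corner feet wound up clear of the surface, so it rocks on its other three feet. Turn the two black hand knobs clockwise until both corner feet bear firmly and all five feet share the weight, without jacking any foot off the table and without forcing a foot or shoving the machine; then press the red button to start the sorter and let go. Leave the other things on the table where they are.

Things in the scene. Friction and masses are not known exactly. Their poses are not given: they have to be found in the camera images.
- sorter: Chip sorter, 6.5 kg +-8 %. Grey housing 260 x 180 mm (x, y), front deck 85 mm high, tilted disc (to 285 mm) and chip rack on the rear half. Origin on the table under its middle; x to its rear (button at the front), y left for one facing it. Three fixed feet carry it at the start (front middle 32 N, rear 16 N each); both front corner screw feet hang 0.9 to 5 mm clear, each by its own unread amount.
- screw_left_grip (a point): Centre of the left hand knob: black fluted upright cylinder, 42 mm diameter, 28 mm tall; this point does not turn, the knob keeps its height. The bar under it lies 28 mm below this point, a 28 mm wide boss 18 mm below; housing flank 75 mm from its axis. Clockwise from above drives its foot down 12 mm per turn (1.9 mm/rad), friction 0.06 N m. First touch comes after 0.5 to 2.6 rad.
- screw_right_grip (a point): Centre of the right hand knob, same as the left. Feel: once a foot touches, it lifts its corner and knob; a hand that keeps the knob from rising feels an upward force, up to 45 N per rad, and the foot carries as much. With hands off, a foot's load grows about 13 N per rad past first touch: about 0.65 rad (a tenth of a turn) past touch gives a good 9 N. Judged with hands off.
- lug_left: Front left corner of the base, at (-115, 165) mm in the sorter's frame, with its rubber screw foot (38 mm diameter, 24 N/mm) below. Origin on top of the bar on the knob's axis, 28 mm below the knob's centre. The foot should end with 5 N or more; over 30 N on it at any time is forcing it.
- lug_right: Front right corner of the base, at (-115, -165) mm in the sorter's frame, with its screw foot; the same as the left one in all else.
- foot_front_mid: Fixed rubber foot under the front's middle (-115, 0) mm, 24 N/mm. It loses about 1 N for each newton a corner foot takes (9 N on both leaves about 15 N) and must keep 5 N or more. Origin at the base plate's underside above it, 28 mm over the pad's underside.
- foot_rear_left: Fixed rubber foot at the rear left (110, 90) mm; it loses nearly 1 N for each newton the left corner foot carries more than the right, and must keep 5 N or more. Origin at the base plate's underside above it, 28 mm over the pad's underside.
- foot_rear_right: Fixed rubber foot at the rear right (110, -90) mm; likewise for the right side. Origin at the base plate's underside above it, 28 mm over the pad's underside.
- start_top (a point): Centre of the top of the red start button, 36 mm diameter, in a black collar in the middle of the front deck, about 102 mm above the table; it faces up and is pressed straight down. The tilted disc's rim begins about 65 mm behind it (the machine's +x), 155 mm above the table.
- start (a joint): Travel of the red button: 0 up, 0.006 m fully down (5 N, 1.5 N to begin); it springs back. It counts as pressed beyond 0.004 m.
- table: White laminate table, its top at z = 0; origin in the middle of the top.
- weight_large: Stainless calibration weight, 48 mm diameter, 82 mm tall, origin under its middle; to be left alone.
- weight_small: Stainless calibration weight, 38 mm diameter, 64 mm tall, origin under its middle; to be left alone.
- scoop: Clear polycarbonate scoop, 110 x 75 x 40 mm with an 85 mm handle along its -x, origin under the middle of the pan; to be left alone.
- divider: Black anodised chip divider bar, 200 mm along its y, 22 x 16 mm, origin under its middle; to be left alone.
- jar: Squat glass jar of ivory roulette balls with a steel lid, 94 mm diameter, 86 mm tall, origin under its middle; to be left alone.
- chip_stack: Stack of red chips, 39 mm diameter, 49 mm tall, origin under its middle; to be left alone.
- chip_stack_two: Stack of blue chips, 39 mm diameter, 32 mm tall, origin under its middle; to be left alone.

How it is judged:
By the outcome, as a careful person would: the job done as asked, in the order asked, and still so for the second after the job is handed in, with the robot touching nothing.
It also fails if it takes over 72 s, if anything falls off the work surface, if the arm or the gripper's body presses on something with over 40 N, if the wrist force passes 120 N, or if a joint passes its speed limit or range.

## Working session

There is one attempt and no reset: what is moved stays moved. The work goes in short steps, Python scripts to look and compute and a shell command to move; the robot and the scene stay as the last step left them, time stands still between calls to the robot, and variables do not carry over. Pictures are saved under pics/ and viewed, about 8 in all and at most 12, crops included, and the job is handed in when it is done.

```bash
mkdir -p pics; ls; cat > h.py <<'E'
import numpy as np, cv2
from workcell import env
def ray(f,uv):
    K=np.array(f["intrinsics"]);T=np.array(f["extrinsics"])
    d=T[:3,:3]@np.linalg.solve(K,[uv[0],uv[1],1.]);return T[:3,3],d
def atz(f,uv,z):
    o,d=ray(f,uv);return o+d*(z-o[2])/d[2]
def proj(f,p):
    K=np.array(f["intrinsics"]);T=np.array(f["extrinsics"])
    c=K@(T[:3,:3].T@(np.array(p)-T[:3,3]));return c[:2]/c[2]
E
python3 - <<'E'
from h import *
ims=[]
F={}
for c in ["top","scene"]:
    f=env.grab_frame(c);F[c]=f;ims.append(f["frame"])
    for n,z in [("screw_left_grip",None),("screw_right_grip",None),("start_top",102),("lug_left",None),("lug_right",None),("weight_large",0),("jar",0),("chip_stack",0),("scoop",0),("divider",0),("chip_stack_two",0),("weight_small",0),("sorter",0)]:
        r=env.pinpoint(c,n)
        for q in r[:2]:
            zz=z if z is not None else (70 if 'grip' in n else 42)
            print(c,n,round(q["confidence"],2),np.round(q["uv"],1),np.round(atz(f,q["uv"],zz)))
print(env.state())
cv2.imwrite("pics/a.png",cv2.resize(np.vstack(ims)[:,:,::-1],None,fx=.78,fy=.78))
E
```

```text
pics
top screw_left_grip 0.73 [222.6 219.6] [470. 100.  70.]
top screw_right_grip 0.48 [327.8 232.7] [ 425. -208.   70.]
top start_top 0.71 [274.5 215.9] [476. -51. 102.]
top lug_left 0.53 [220.5 218.6] [475. 109.  42.]
top lug_right 0.44 [330.2 229.9] [ 433. -220.   42.]
top weight_large 0.77 [185.8 181.9] [595. 221.   0.]
top jar 0.87 [372.2 231.2] [ 426. -359.    0.]
top chip_stack 0.66 [193.7 257.1] [360. 197.   0.]
top chip_stack 0.62 [329.4 228.7] [ 437. -226.    0.]
top scoop 0.74 [357.1 185. ] [ 572. -320.    0.]
top divider 0.82 [266.5 257.4] [353. -28.   0.]
top chip_stack_two 0.63 [344.5 263.2] [ 330. -268.    0.]
top weight_small 0.73 [193.8 159.9] [665. 196.   0.]
top sorter 0.93 [274.2 188.8] [566. -57.   0.]
scene screw_left_grip 0.55 [294.4 170.8] [498. 113.  70.]
scene screw_right_grip 0.59 [148.7 174.4] [ 448. -215.   70.]
scene start_top 0.65 [218.7 162.6] [474. -56. 102.]
scene lug_left 0.72 [289.2 176.9] [486. 105.  42.]
scene lug_right 0.65 [152.7 183.7] [ 450. -210.   42.]
scene weight_large 0.79 [345.2 218.1] [600. 210.  -0.]
scene jar 0.56 [ 91.  198.4] [ 428
[... 390 characters left out ...]

scene sorter 0.27 [313.  153.7] [369. 197.   0.]
{'time_s': 1.4, 'qpos': array([ 7.28810503e+01,  1.83120284e+01,  8.96383258e+01,  1.27269677e-03,
        7.20436510e+01, -1.14598788e+00]), 'qvel': array([ 0.04901508,  0.05319818,  0.00461826, -0.0623972 ,  0.03944197,
       -0.09744066]), 'effort': array([ 3.17531185e-04, -4.12350941e+01, -2.32229537e+01,  7.29987072e-02,
        3.76276032e-02, -2.80883498e-06]), 'ee_pos': array([158.22897916, 552.80539142, 404.77921391]), 'ee_rot': array([ 1.79993982e+02, -1.09060885e-03,  1.64026646e+02]), 'force': array([ 0.85492564,  0.68812219, -0.7282029 ]), 'torque': array([0.01261453, 0.05017448, 0.00616483]), 'gripper_width': 91.23538749798735}
```

View pics/a.png

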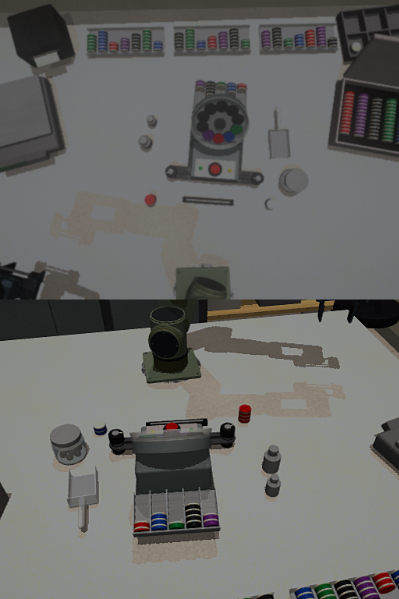

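The pictures and detections agree: the knobs are near (475, 105) and (433, -219), the button near (475, -53), and the sorter is yawed about -7°. I'll move over the left knob for a closer look.

```bash

python3 -m handwheel '[{"gripper":100,"travel":[-0.03,-0.024,0],"twist":0},{"gripper":100,"travel":[-0.03,-0.024,0],"twist":0},{"gripper":100,"travel":[-0.03,-0.024,0],"twist":0},{"gripper":100,"travel":[-0.03,-0.024,0],"twist":0},{"gripper":100,"travel":[-0.03,-0.024,0],"twist":0}]' 25
python3 -m handwheel '[{"gripper":100,"travel":[-0.03,-0.024,0],"twist":0},{"gripper":100,"travel":[-0.03,-0.024,0],"twist":0},{"gripper":100,"travel":[-0.03,-0.024,0],"twist":0},{"gripper":100,"travel":[-0.03,-0.024,0],"twist":0},{"gripper":100,"travel":[-0.03,-0.024,0],"twist":0}]'
python3 -m handwheel '[{"gripper":100,"travel":[-0.03,-0.024,0],"twist":0},{"gripper":100,"travel":[-0.03,-0.024,0],"twist":0},{"gripper":100,"travel":[-0.03,-0.024,0],"twist":0},{"gripper":100,"travel":[-0.03,-0.024,0],"twist":0},{"gripper":100,"travel":[0,0,0],"twist":0}]'
python3 -m handwheel '[{"gripper":100,"travel":[0,0,0],"twist":-0.1},{"gripper":100,"travel":[0,0,0],"twist":-0.1},{"gripper":100,"travel":[0,0,0],"twist":-0.1},{"gripper":100,"travel":[0,0,0],"twist":-0.1},{"gripper":100,"travel":[0,0,0],"twist":-0.1}]'
python3 -m handwheel '[{"gripper":100,"travel":[0,0,0],"twist":0},{"gripper":100,"travel":[0,0,0],"twist":0}]'
cat >> h.py <<'E'
def look(name,things,cams=("wrist","top","scene")):
    for n in things:
        A=[];b=[]
        for c in cams:
            f=F.setdefault(c,None) or env.grab_frame(c);F[c]=f
            r=env.pinpoint(c,n)
            print(n,c,[(round(q["confidence"],2),np.round(q["uv"],1).tolist(),np.round(atz(f,q["uv"],70 if 'grip' in n else 102),1).tolist()) for q in r[:2]])
    im=F[cams[0]]["frame"];cv2.imwrite(f"pics/{name}.png",im[:,:,::-1])
F={}
E
python3 - <<'E'
from h import *
look("b",["screw_left_grip","start_top","lug_left"],("wrist",))
f=F["wrist"];print(np.round(f["extrinsics"],3),f["intrinsics"])
s=env.state();print(s["qpos"],s["ee_pos"],s["ee_rot"],s["time_s"],s["force"])
E
```

```text
time_s: 1.82
ee_pos: [270.0, 394.6, 404.8]
ee_rot: [180.0, 0.0, 164.1]
force: [0.5, 0.8, -0.4]
gripper_width: 91.6
time_s: 2.23
ee_pos: [381.2, 237.8, 405.1]
ee_rot: [180.0, 0.0, 164.0]
force: [0.9, 1.4, 0.2]
gripper_width: 91.3
time_s: 2.65
ee_pos: [472.6, 109.9, 404.8]
ee_rot: [-179.9, 0.2, 163.7]
force: [0.4, -0.0, 1.2]
gripper_width: 91.5
time_s: 3.07
ee_pos: [469.3, 114.4, 404.8]
ee_rot: [180.0, -0.0, -167.0]
force: [-0.2, -0.2, 0.7]
gripper_width: 90.7
time_s: 3.23
ee_pos: [469.4, 114.5, 404.8]
ee_rot: [180.0, 0.0, -167.5]
force: [0.3, 0.3, 0.0]
gripper_width: 91.1
screw_left_grip wrist [(0.6, [254.3, 184.0], [469.3, 112.2, 70.0])]
start_top wrist [(0.72, [92.4, 163.8], [475.9, -54.8, 102.0])]
lug_left wrist [(0.59, [251.0, 177.3], [454.7, 105.6, 102.0])]
[[-2.17000e-01  9.32000e-01  2.89000e-01  3.87010e+02]
 [ 9.76000e-01  2.07000e-01  6.20000e-02  9.55400e+01]
 [-2.00000e-03  2.96000e-01 -9.55000e-01  3.83577e+02]
 [ 0.00000e+00  0.00000e+00  0.00000e+00  1.00000e+00]] [[280.61115089   0.         255.2080212 ]
 [  0.         280.61115089 194.87807463]
 [  0.           0.           1.        ]]
[ 1.23181096e+01  1.00208676e+01  1.01048956e+02  7.27821666e-03
  6.89261434e+01 -9.02983426e+01] [469.47082829 114.3052106  404.78080881] [ 1.79993229e+02  4.06783802e-03 -1.67386165e+02] 3.4333 [-0.86590852 -0.24834047 -0.24584523]
```

View pics/b.png

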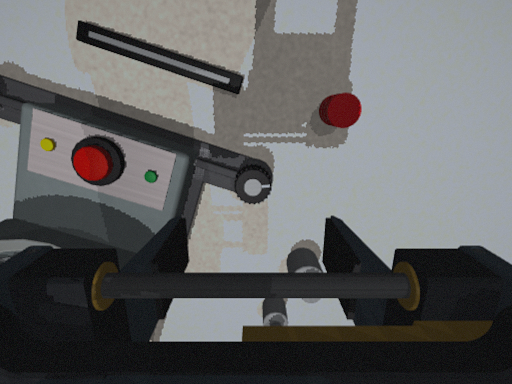

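The knob shows at (253,186), with the button at (97,163) and the fingers at the bottom edge. I'll go down 80 mm and triangulate its height.

```bash

python3 -m handwheel '[{"gripper":100,"travel":[0,0,0.03],"twist":0},{"gripper":100,"travel":[0,0,0.03],"twist":0},{"gripper":100,"travel":[0,0,0.03],"twist":0},{"gripper":100,"travel":[0,0,0],"twist":0},{"gripper":100,"travel":[0,0,0],"twist":0}]'
cat >> h.py <<'E'
def tri(obs):
    A=np.zeros((3,3));b=np.zeros(3)
    for f,uv in obs:
        o,d=ray(f,uv);d=d/np.linalg.norm(d);P=np.eye(3)-np.outer(d,d);w=1
        A+=P*w;b+=P@o*w
    return np.linalg.solve(A,b)
E
python3 - <<'E'
from h import *
F={c:env.grab_frame(c) for c in("wrist","top","scene")}
for n in ["screw_left_grip","screw_right_grip","start_top"]:
    o=[]
    for c in F:
        r=env.pinpoint(c,n)
        if r: o.append((F[c],r[0]["uv"])); print(n,c,round(r[0]["confidence"],2),np.round(r[0]["uv"],1),[np.round(atz(F[c],r[0]["uv"],z),1).tolist() for z in(50,70,90)])
    if len(o)>1: print("TRI",np.round(tri(o),1))
cv2.imwrite("pics/c.png",F["wrist"]["frame"][:,:,::-1])
K=F["wrist"];r=env.trace("wrist","screw_left_grip")
print(r and (r[0]["confidence"],r[0]["uv"]))
E
```

```text
time_s: 3.85
ee_pos: [469.4, 114.2, 314.1]
ee_rot: [180.0, -0.2, -167.4]
force: [0.4, 1.0, 0.5]
gripper_width: 91.0
screw_left_grip wrist 0.98 [254.9 213.9] [[477.8, 114.7, 50.0], [470.3, 113.1, 70.0], [462.8, 111.4, 90.0]]
screw_left_grip top 0.48 [262.7 257.5] [[356.2, -15.1, 50.0], [357.3, -14.9, 70.0], [358.5, -14.6, 90.0]]
screw_left_grip scene 0.74 [290.3 168. ] [[465.1, 111.9, 50.0], [486.5, 105.8, 70.0], [508.0, 99.8, 90.0]]
TRI [427.5  70.1  67.9]
screw_right_grip top 0.67 [328.5 226.4] [[443.4, -214.1, 50.0], [443.0, -210.4, 70.0], [442.6, -206.7, 90.0]]
screw_right_grip scene 0.94 [150.8 175. ] [[428.4, -212.7, 50.0], [450.8, -210.4, 70.0], [473.2, -208.1, 90.0]]
TRI [ 443.2 -211.4   63.2]
start_top wrist 0.92 [ 18.8 190.5] [[502.4, -98.4, 50.0], [492.9, -82.5, 70.0], [483.4, -66.5, 90.0]]
start_top top 0.48 [275.6 215.5] [[479.6, -56.9, 50.0], [478.6, -55.9, 70.0], [477.6, -54.9, 90.0]]
start_top scene 0.68 [220.  163.6] [[418.8, -49.1, 50.0], [441.4, -51.0, 70.0], [464.0, -52.9, 90.0]]
TRI [477.3 -54.7 102.9]
(0.58, [253.9, 213.0])
```

View pics/c.png

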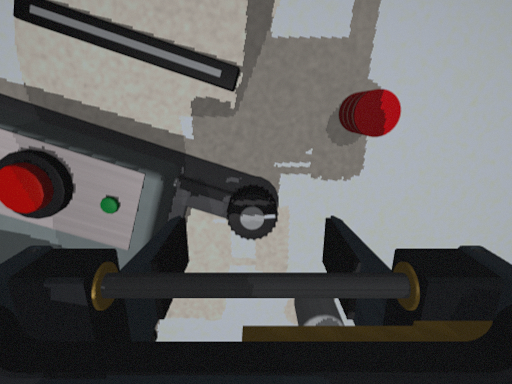

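The knob sits at (252,212), about (471,113), with its centre at z≈68. I'll descend around it and close lightly.

```bash

python3 -m handwheel '[{"gripper":100,"travel":[-0.0013,-0.0013,0.02],"twist":0},{"gripper":100,"travel":[0,0,0.02],"twist":0},{"gripper":100,"travel":[0,0,0.015],"twist":0},{"gripper":100,"travel":[0,0,0.01],"twist":0},{"gripper":100,"travel":[0,0,0.005],"twist":0}]'
python3 -m handwheel '[{"gripper":55,"travel":[0,0,0],"twist":0},{"gripper":55,"travel":[0,0,0],"twist":0},{"gripper":55,"travel":[0,0,0],"twist":0}]' 6
python3 - <<'E'
from h import *
f=env.grab_frame("wrist")
r=env.pinpoint("wrist","screw_left_grip")
print([(q["confidence"],q["uv"],atz(f,q["uv"],68),atz(f,q["uv"],73)) for q in r]); s=env.state();print(s["ee_pos"],s["gripper_width"],s["force"],s["torque"])
cv2.imwrite("pics/d.png",f["frame"][:,:,::-1])
E
```

```text
time_s: 4.92
ee_pos: [470.7, 113.1, 243.3]
ee_rot: [180.0, -0.2, -167.3]
force: [-0.1, -0.5, 0.0]
gripper_width: 91.5
time_s: 5.17
ee_pos: [471.5, 113.3, 245.4]
ee_rot: [180.0, 0.1, -167.3]
force: [0.4, 0.5, -0.1]
gripper_width: 74.1
[(0.58, [252.2, 246.4], array([469.6054205 , 110.03193683,  68.        ]), array([467.02943321, 109.52481262,  73.        ]))]
[471.38228364 113.27326851 245.50692029] 66.2237179595051 [ 1.15983274  0.35403436 -0.27821992] [0.06794992 0.00738654 0.017883  ]
```

View pics/d.png

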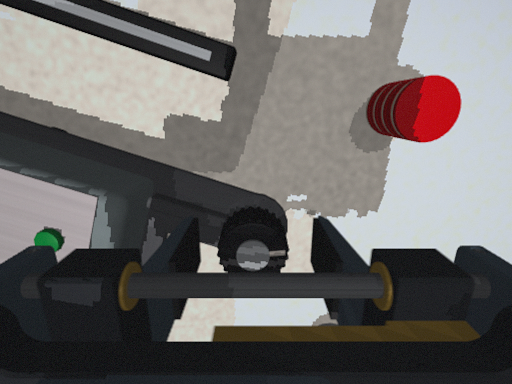

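The knob is centred between the jaws to about 1 mm, so I'll close at 6 N and read the force.

```bash

python3 - <<'E'
from h import *
f=env.grab_frame("wrist")
print([atz(f,[253,256],z).round(1) for z in (78,82,86)])
E
python3 -m handwheel '[{"gripper":40,"travel":[0,0,0],"twist":0},{"gripper":40,"travel":[0,0,0],"twist":0},{"gripper":40,"travel":[0,0,0],"twist":0},{"gripper":40,"travel":[0,0,0],"twist":0},{"gripper":40,"travel":[0,0,0],"twist":0}]' 6
python3 -m handwheel '[{"gripper":40,"travel":[0,0,0],"twist":0},{"gripper":40,"travel":[0,0,0],"twist":0},{"gripper":40,"travel":[0,0,0],"twist":0}]' 6
python3 - <<'E'
from h import *
s=env.state();print(s["ee_pos"],s["ee_rot"],s["gripper_width"],s["force"],s["torque"],s["qpos"][5])
E
```

```text
[array([470.4, 110.8,  78. ]), array([468.2, 110.4,  82. ]), array([466. , 109.9,  86. ])]
time_s: 5.73
ee_pos: [471.4, 112.3, 244.9]
ee_rot: [-179.8, 0.0, -167.2]
force: [1.3, -5.8, -0.0]
gripper_width: 41.8
time_s: 5.98
ee_pos: [471.4, 112.3, 244.8]
ee_rot: [-179.9, 0.0, -167.2]
force: [1.0, -5.8, 0.6]
gripper_width: 42.1
[471.38329495 112.30002444 244.84159148] [-1.79852477e+02  1.46915992e-02 -1.67242214e+02] 42.05770179100671 [ 0.98997461 -5.76809108  0.62273619] [-0.99959579 -0.22832295  0.02247512] -90.53182955093966
```

```bash

python3 -m handwheel '[{"gripper":40,"travel":[0,-0.001,0],"twist":0},{"gripper":40,"travel":[0,0,0],"twist":0},{"gripper":40,"travel":[0,0,0],"twist":0}]' 6
python3 -m handwheel '[{"gripper":40,"travel":[0,-0.001,0],"twist":0},{"gripper":40,"travel":[0,0,0],"twist":0},{"gripper":40,"travel":[0,0,0],"twist":0}]' 6
```

```text
time_s: 6.23
ee_pos: [471.4, 111.9, 244.9]
ee_rot: [-180.0, 0.0, -167.3]
force: [0.5, -4.3, 0.8]
gripper_width: 41.6
time_s: 6.48
ee_pos: [471.5, 111.5, 244.9]
ee_rot: [180.0, 0.0, -167.3]
force: [-0.7, 0.3, 2.0]
gripper_width: 41.9
```

Centred. Now I'll grip at 25 N and start turning.

```bash

python3 -m handwheel '[{"gripper":40,"travel":[0,0,0],"twist":0},{"gripper":40,"travel":[0,0,0],"twist":0},{"gripper":40,"travel":[0,0,0],"twist":0}]' 25
python3 -m handwheel '[{"gripper":40,"travel":[0,0,0],"twist":0.1},{"gripper":40,"travel":[0,0,0],"twist":0.1},{"gripper":40,"travel":[0,0,0],"twist":0.1},{"gripper":40,"travel":[0,0,0],"twist":0},{"gripper":40,"travel":[0,0,0],"twist":0}]' 25
python3 - <<'E'
from h import *
s=env.state();print(s["ee_pos"],s["ee_rot"],s["gripper_width"],s["force"],s["torque"],s["qpos"][5])
E
```

```text
time_s: 6.73
ee_pos: [471.5, 111.5, 244.8]
ee_rot: [180.0, 0.0, -167.3]
force: [-1.5, 0.9, 2.8]
gripper_width: 41.1
time_s: 7.15
ee_pos: [471.5, 111.6, 244.8]
ee_rot: [179.9, 0.0, 175.6]
force: [-0.6, 3.3, 3.2]
gripper_width: 41.7
[471.52974242 111.63975352 244.84700828] [1.79931712e+02 9.92861741e-04 1.75585655e+02] 41.71118315060931 [-0.57977651  3.31649816  3.24796054] [ 0.833592    0.2074235  -0.02589764] -73.70769867964191
```

```bash

python3 -m handwheel '[{"gripper":40,"travel":[0,0,0],"twist":0.1},{"gripper":40,"travel":[0,0,0],"twist":0.1},{"gripper":40,"travel":[0,0,0],"twist":0},{"gripper":40,"travel":[0,0,0],"twist":0}]' 25
python3 -m handwheel '[{"gripper":40,"travel":[0,0,0],"twist":0.1},{"gripper":40,"travel":[0,0,0],"twist":0.05},{"gripper":40,"travel":[0,0,0],"twist":0},{"gripper":40,"travel":[0,0,0],"twist":0}]' 25
python3 - <<'E'
from h import *
s=env.state();print(s["ee_pos"],s["ee_rot"],s["gripper_width"],s["force"],s["torque"],s["qpos"][5])
E
```

```text
time_s: 7.48
ee_pos: [471.6, 111.7, 244.9]
ee_rot: [179.9, -0.0, 164.2]
force: [-1.9, 5.4, 3.5]
gripper_width: 41.5
time_s: 7.82
ee_pos: [471.6, 111.8, 244.9]
ee_rot: [179.9, -0.0, 155.6]
force: [-0.7, 5.6, 2.9]
gripper_width: 41.3
[471.5867105  111.77758984 244.86348984] [ 1.79908762e+02 -2.23089587e-02  1.55634163e+02] 41.270007194160016 [-0.6846604   5.57557146  2.85169999] [ 1.11019979  0.22610886 -0.06087384] -53.76873895639568
```

```bash

python3 -m handwheel '[{"gripper":40,"travel":[0.0003,0.0006,0],"twist":0},{"gripper":40,"travel":[0,0,0],"twist":0.1},{"gripper":40,"travel":[0,0,0],"twist":0.05},{"gripper":40,"travel":[0,0,0],"twist":0},{"gripper":40,"travel":[0,0,0],"twist":0}]' 25
python3 -m handwheel '[{"gripper":40,"travel":[0,0,0],"twist":0.1},{"gripper":40,"travel":[0,0,0],"twist":0.05},{"gripper":40,"travel":[0,0,0],"twist":0},{"gripper":40,"travel":[0,0,0],"twist":0}]' 25
python3 - <<'E'
from h import *
s=env.state();print(s["ee_pos"],s["ee_rot"],s["gripper_width"],s["force"],s["torque"],s["qpos"][5])
E
```

```text
time_s: 8.23
ee_pos: [471.6, 112.1, 244.8]
ee_rot: [180.0, 0.0, 147.0]
force: [-0.2, 4.7, 3.3]
gripper_width: 41.5
time_s: 8.57
ee_pos: [471.7, 112.1, 244.8]
ee_rot: [179.9, -0.0, 138.4]
force: [-0.8, 5.0, 2.5]
gripper_width: 41.2
[471.67331434 112.14199714 244.84822628] [ 1.79941629e+02 -1.77055538e-03  1.38405403e+02] 41.15154441708044 [-0.83114234  5.01250246  2.49104887] [ 1.00138905 -0.03324855 -0.07283266] -36.43609535001133
```

```bash

python3 -m handwheel '[{"gripper":40,"travel":[0.0004,0.0004,0],"twist":0},{"gripper":40,"travel":[0,0,0],"twist":0.1},{"gripper":40,"travel":[0,0,0],"twist":0.05},{"gripper":40,"travel":[0,0,0],"twist":0},{"gripper":40,"travel":[0,0,0],"twist":0}]' 25
python3 -m handwheel '[{"gripper":40,"travel":[0,0,0],"twist":0.1},{"gripper":40,"travel":[0,0,0],"twist":0.05},{"gripper":40,"travel":[0,0,0],"twist":0},{"gripper":40,"travel":[0,0,0],"twist":0}]' 25
python3 - <<'E'
from h import *
s=env.state();print(s["ee_pos"],s["ee_rot"],s["gripper_width"],s["force"],s["torque"],s["qpos"][5])
E
```

```text
time_s: 8.98
ee_pos: [471.7, 112.4, 244.8]
ee_rot: [180.0, 0.0, 129.8]
force: [-0.4, 2.6, 1.8]
gripper_width: 41.2
time_s: 9.32
ee_pos: [471.8, 112.5, 244.9]
ee_rot: [179.9, 0.0, 121.2]
force: [0.9, 3.0, 2.0]
gripper_width: 41.4
[471.77251225 112.46962201 244.85915205] [1.79946341e+02 2.76092170e-02 1.21216815e+02] 41.420423226598196 [0.92604155 3.01842135 1.98302591] [ 0.588752   -0.26607165 -0.03694507] -19.155947960238652
```

```bash

python3 -m handwheel '[{"gripper":40,"travel":[0,0,0],"twist":0.1},{"gripper":40,"travel":[0,0,0],"twist":0.05},{"gripper":40,"travel":[0,0,0],"twist":0},{"gripper":40,"travel":[0,0,0],"twist":0}]' 25
python3 -m handwheel '[{"gripper":40,"travel":[0,0,0],"twist":0.1},{"gripper":40,"travel":[0,0,0],"twist":0.05},{"gripper":40,"travel":[0,0,0],"twist":0},{"gripper":40,"travel":[0,0,0],"twist":0}]' 25
python3 - <<'E'
from h import *
s=env.state();print(s["ee_pos"],s["ee_rot"],s["gripper_width"],s["force"],s["torque"],s["qpos"][5])
E
```

```text
time_s: 9.65
ee_pos: [471.8, 112.5, 244.9]
ee_rot: [179.9, 0.0, 112.6]
force: [1.8, 3.1, 1.7]
gripper_width: 41.4
time_s: 9.98
ee_pos: [471.9, 112.5, 244.9]
ee_rot: [179.9, 0.0, 104.0]
force: [2.5, 2.8, 2.5]
gripper_width: 41.6
[471.89912501 112.49821179 244.90647299] [1.79914818e+02 9.58697330e-03 1.04024906e+02] 41.58755433588765 [2.5078919  2.82871317 2.53608   ] [ 0.42877337 -0.53995693 -0.05552128] -1.96614044237077
```

```bash

python3 -m handwheel '[{"gripper":40,"travel":[0.0003,0.0004,0],"twist":0},{"gripper":40,"travel":[0,0,0],"twist":0.1},{"gripper":40,"travel":[0,0,0],"twist":0.05},{"gripper":40,"travel":[0,0,0],"twist":0},{"gripper":40,"travel":[0,0,0],"twist":0}]' 25
python3 -m handwheel '[{"gripper":40,"travel":[0,0,0],"twist":0.1},{"gripper":40,"travel":[0,0,0],"twist":0.05},{"gripper":40,"travel":[0,0,0],"twist":0},{"gripper":40,"travel":[0,0,0],"twist":0}]' 25
python3 - <<'E'
from h import *
s=env.state();print(s["ee_pos"],s["ee_rot"],s["gripper_width"],s["force"],s["torque"],s["qpos"][5])
E
```

```text
time_s: 10.4
ee_pos: [472.1, 112.7, 244.8]
ee_rot: [179.9, 0.0, 95.4]
force: [2.2, 0.5, 2.9]
gripper_width: 41.0
time_s: 10.73
ee_pos: [472.1, 112.7, 244.9]
ee_rot: [179.9, 0.0, 86.8]
force: [4.1, -0.7, 3.1]
gripper_width: 41.3
[472.13897413 112.6785051  244.93064593] [1.79929964e+02 1.96238131e-02 8.68394599e+01] 41.27399079641392 [ 4.14586481 -0.7152286   3.11663709] [-0.21074341 -0.7951802  -0.01494756] 15.272854706215181
```

```bash

python3 -m handwheel '[{"gripper":40,"travel":[0,0.0005,0],"twist":0},{"gripper":40,"travel":[0,0,0],"twist":0.1},{"gripper":40,"travel":[0,0,0],"twist":0.05},{"gripper":40,"travel":[0,0,0],"twist":0},{"gripper":40,"travel":[0,0,0],"twist":0}]' 25
python3 -m handwheel '[{"gripper":40,"travel":[0,0,0],"twist":0.1},{"gripper":40,"travel":[0,0,0],"twist":0.05},{"gripper":40,"travel":[0,0,0],"twist":0},{"gripper":40,"travel":[0,0,0],"twist":0}]' 25
python3 - <<'E'
from h import *
s=env.state();print(s["ee_pos"],s["ee_rot"],s["gripper_width"],s["force"],s["torque"],s["qpos"][5])
f=env.grab_frame("wrist");cv2.imwrite("pics/e.png",f["frame"][150:310,130:390,::-1].repeat(2,0).repeat(2,1))
E
```

```text
time_s: 11.15
ee_pos: [472.4, 112.7, 245.1]
ee_rot: [180.0, 0.0, 78.2]
force: [2.8, -1.1, 5.2]
gripper_width: 41.6
time_s: 11.48
ee_pos: [472.5, 112.6, 245.1]
ee_rot: [180.0, 0.0, 69.6]
force: [3.0, -0.9, 6.1]
gripper_width: 41.4
[472.49119523 112.60071719 245.14480797] [1.79950308e+02 2.04620531e-02 6.95966499e+01] 41.403736907698004 [ 3.04522873 -0.89666545  6.05352578] [-0.44738933 -0.56571843 -0.02243922] 32.50619473752317
```

View pics/e.png

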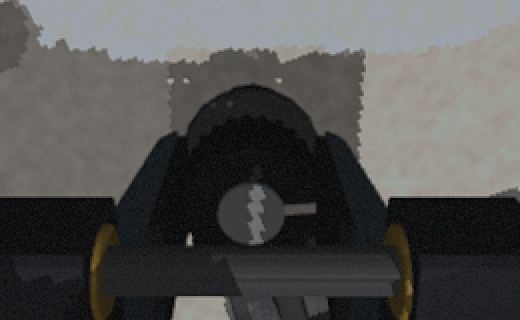

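The knob's pale pointer still lies along the jaw axis, so it turns with the hand. The rise in fz suggests first touch at about 1.9 rad.

```bash

python3 -m handwheel '[{"gripper":40,"travel":[0,0,0],"twist":0.1},{"gripper":40,"travel":[0,0,0],"twist":0.05},{"gripper":40,"travel":[0,0,0],"twist":0},{"gripper":40,"travel":[0,0,0],"twist":0}]' 25
python3 -m handwheel '[{"gripper":40,"travel":[0,0,0],"twist":0.1},{"gripper":40,"travel":[0,0,0],"twist":0.05},{"gripper":40,"travel":[0,0,0],"twist":0},{"gripper":40,"travel":[0,0,0],"twist":0}]' 25
python3 - <<'E'
from h import *
s=env.state();print(s["ee_pos"],s["ee_rot"],s["gripper_width"],s["force"],s["torque"],s["qpos"][5])
E
```

```text
time_s: 11.87
ee_pos: [472.6, 112.6, 245.3]
ee_rot: [179.9, 0.0, 61.0]
force: [2.8, -2.0, 7.3]
gripper_width: 41.4
time_s: 12.2
ee_pos: [472.6, 112.5, 245.4]
ee_rot: [179.9, -0.0, 52.4]
force: [3.8, -2.7, 7.8]
gripper_width: 41.3
[472.60717081 112.5007852  245.44617725] [ 1.79912084e+02 -2.11461199e-03  5.24206064e+01] 41.265400790880854 [ 3.82127656 -2.66167364  7.83327444] [-0.59430825 -0.47719406  0.00163694] 49.69504929438436
```

```bash

python3 -m handwheel '[{"gripper":40,"travel":[0,0,0],"twist":0.1},{"gripper":40,"travel":[0,0,0],"twist":0},{"gripper":40,"travel":[0,0,0],"twist":0}]' 25
python3 -m handwheel '[{"gripper":60,"travel":[0,0,0],"twist":0},{"gripper":100,"travel":[0,0,0],"twist":0},{"gripper":100,"travel":[0,0,0],"twist":0},{"gripper":100,"travel":[0,0,0],"twist":0},{"gripper":100,"travel":[0,0,0],"twist":0}]' 25
python3 - <<'E'
from h import *
s=env.state();print(s["ee_pos"],s["ee_rot"],s["gripper_width"],s["force"],s["torque"],s["qpos"])
E
```

```text
time_s: 12.45
ee_pos: [472.7, 112.5, 245.5]
ee_rot: [179.9, -0.0, 46.7]
force: [3.4, -2.9, 8.6]
gripper_width: 41.5
time_s: 12.87
ee_pos: [471.8, 112.8, 244.2]
ee_rot: [-179.9, 0.1, 46.6]
force: [0.4, 0.2, 0.7]
gripper_width: 72.4
[471.75374284 112.82599939 244.16273051] [-1.79916844e+02  1.01425235e-01  4.65897382e+01] 72.38484878929779 [0.43626073 0.21300962 0.71792564] [-0.08374223  0.08526146 -0.0251762 ] [1.20885407e+01 1.99951247e+01 1.13924419e+02 1.53489510e-02
 4.62111447e+01 5.54882420e+01]
```

Left foot is about 0.55–0.7 rad past touch. Next I'll raise the hand and go over to the right knob.

```bash

python3 -m handwheel '[{"gripper":100,"travel":[0,0,-0.02],"twist":0},{"gripper":100,"travel":[0,0,-0.035],"twist":0},{"gripper":100,"travel":[0,0,-0.035],"twist":0},{"gripper":100,"travel":[0,0,-0.035],"twist":0},{"gripper":100,"travel":[0,0,-0.035],"twist":0}]'
python3 -m handwheel '[{"gripper":100,"travel":[-0.0287,0.0223,0],"twist":0},{"gripper":100,"travel":[-0.0287,0.0223,0],"twist":0},{"gripper":100,"travel":[-0.0287,0.0223,0],"twist":0},{"gripper":100,"travel":[-0.0287,0.0223,0],"twist":0},{"gripper":100,"travel":[-0.0287,0.0223,0],"twist":0}]'
python3 -m handwheel '[{"gripper":100,"travel":[-0.0287,0.0223,0],"twist":0},{"gripper":100,"travel":[-0.0287,0.0223,0],"twist":0},{"gripper":100,"travel":[-0.0287,0.0223,0],"twist":0},{"gripper":100,"travel":[-0.0287,0.0223,0],"twist":0},{"gripper":100,"travel":[0,0,0],"twist":-0.1}]'
python3 -m handwheel '[{"gripper":100,"travel":[0,0,0],"twist":-0.12},{"gripper":100,"travel":[0,0,0],"twist":-0.12},{"gripper":100,"travel":[0,0,0],"twist":-0.12},{"gripper":100,"travel":[0,0,0],"twist":-0.12},{"gripper":100,"travel":[0,0,0],"twist":-0.12}]'
python3 -m handwheel '[{"gripper":100,"travel":[0,0,0],"twist":-0.12},{"gripper":100,"travel":[0,0,0],"twist":-0.12},{"gripper":100,"travel":[0,0,0],"twist":-0.12},{"gripper":100,"travel":[0,0,0],"twist":-0.12},{"gripper":100,"travel":[0,0,0],"twist":-0.12}]'
python3 -m handwheel '[{"gripper":100,"travel":[0,0,0.02],"twist":-0.12},{"gripper":100,"travel":[0,0,0.02],"twist":-0.12},{"gripper":100,"travel":[0,0,0.02],"twist":-0.12},{"gripper":100,"travel":[0,0,0.02],"twist":-0.12},{"gripper":100,"travel":[0,0,0.01],"twist":-0.12}]'
python3 -m handwheel '[{"gripper":100,"travel":[0,0,0],"twist":0},{"gripper":100,"travel":[0,0,0],"twist":0},{"gripper":100,"travel":[0,0,0],"twist":0}]'
cat > m.py <<'E'
from h import *
import sys
f=env.grab_frame("wrist");n=sys.argv[1];z=float(sys.argv[2])
s=env.state();print(s["ee_pos"],s["ee_rot"],s["gripper_width"],s["qpos"].round(1),s["time_s"],s["force"])
y=np.radians(s["ee_rot"][2])
for q in env.pinpoint("wrist",n)+env.trace("wrist",n):
    p=atz(f,q["uv"],z);d=p-s["ee_pos"]
    print(round(q["confidence"],2),np.round(q["uv"],1),p.round(1),"tool",np.round([d[0]*np.cos(y)+d[1]*np.sin(y),d[0]*np.sin(y)-d[1]*np.cos(y)],1))
cv2.imwrite("pics/%s.png"%sys.argv[3],f["frame"][:,:,::-1])
E
python3 m.py screw_right_grip 68 f
```

```text
time_s: 13.28
ee_pos: [471.7, 112.8, 406.1]
ee_rot: [-179.9, 0.1, 46.6]
force: [-0.0, -0.1, -0.6]
gripper_width: 91.3
time_s: 13.7
ee_pos: [453.8, -69.4, 404.6]
ee_rot: [-180.0, 0.0, 46.6]
force: [0.7, -0.6, 0.4]
gripper_width: 91.1
time_s: 14.12
ee_pos: [439.8, -217.5, 404.3]
ee_rot: [179.9, 0.1, 52.1]
force: [0.6, 0.8, 0.3]
gripper_width: 90.9
time_s: 14.53
ee_pos: [440.3, -212.6, 404.3]
ee_rot: [-179.9, -0.1, 87.0]
force: [0.2, -0.7, 0.3]
gripper_width: 91.0
time_s: 14.95
ee_pos: [440.3, -212.5, 404.3]
ee_rot: [-180.0, -0.1, 121.4]
force: [0.1, 0.2, -1.0]
gripper_width: 91.3
time_s: 15.37
ee_pos: [439.6, -212.2, 312.1]
ee_rot: [180.0, -0.3, 155.8]
force: [-0.2, -0.1, -0.4]
gripper_width: 91.4
time_s: 15.62
ee_pos: [440.8, -212.8, 315.3]
ee_rot: [180.0, 0.1, 155.3]
force: [0.3, -0.4, 0.0]
gripper_width: 90.9
[ 440.80844867 -212.82987262  315.62047867] [1.79996552e+02 9.70253914e-02 1.55323243e+02] 91.6127767639443 [-27.1  15.2 108.3   0.   56.4 -92.4] 15.6667 [-0.40447296  0.13619627  0.29894563]
0.58 [250.1 207.2] [ 436.2 -216.6   68. ] tool [ 2.6 -5.3]
0.92 [251.  208.6] [ 437.7 -216.4   68. ] tool [ 1.3 -4.6]
```

View pics/f.png

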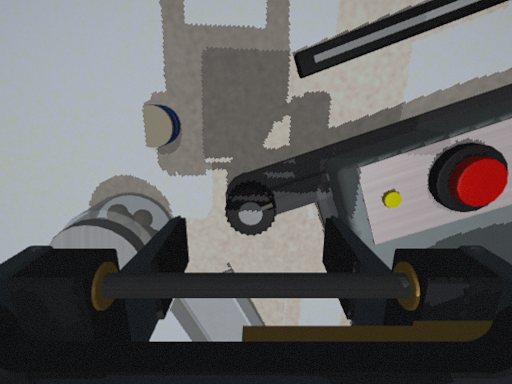

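The right knob is at (250,208), about (439,-217), which is 331 mm from the left knob as it should be. Down and close lightly.

```bash

python3 -m handwheel '[{"gripper":100,"travel":[-0.0003,-0.0049,0.01],"twist":0},{"gripper":100,"travel":[0,0,0.02],"twist":0},{"gripper":100,"travel":[0,0,0.02],"twist":0},{"gripper":100,"travel":[0,0,0.015],"twist":0},{"gripper":100,"travel":[0,0,0.005],"twist":0}]'
python3 -m handwheel '[{"gripper":55,"travel":[0,0,0],"twist":0},{"gripper":55,"travel":[0,0,0],"twist":0},{"gripper":55,"travel":[0,0,0],"twist":0},{"gripper":40,"travel":[0,0,0],"twist":0},{"gripper":40,"travel":[0,0,0],"twist":0}]' 6
python3 -m handwheel '[{"gripper":40,"travel":[0,0,0],"twist":0},{"gripper":40,"travel":[0,0,0],"twist":0},{"gripper":40,"travel":[0,0,0],"twist":0}]' 6
python3 m.py screw_right_grip 68 g
```

```text
time_s: 16.18
ee_pos: [437.8, -217.1, 242.4]
ee_rot: [180.0, -0.2, 155.4]
force: [0.5, 0.4, -0.6]
gripper_width: 91.3
time_s: 16.6
ee_pos: [438.9, -217.4, 245.5]
ee_rot: [-180.0, 0.1, 155.4]
force: [0.4, 0.3, 0.1]
gripper_width: 60.5
time_s: 16.85
ee_pos: [438.9, -217.0, 244.9]
ee_rot: [179.9, 0.0, 155.4]
force: [1.6, 3.7, 1.4]
gripper_width: 41.6
[ 438.89846246 -216.97702645  244.88689281] [1.79933261e+02 2.12650161e-02 1.55395372e+02] 41.772130255168456 [-2.770e+01  2.020e+01  1.133e+02  1.000e-01  4.640e+01 -9.310e+01] 16.9 [1.5575999  3.483699   0.49545752]
0.64 [255.3 243.2] [ 434.5 -215.5   68. ] tool [ 4.6 -0.5]
0.47 [255.1 226.4] [ 424.3 -211.    68. ] tool [15.8 -0.6]
0.22 [464.8 269.7] [ 506.6 -102.7   68. ] tool [-14.  132.1]
0.55 [255.4 241.1] [ 433.2 -214.9   68. ] tool [ 6.  -0.5]
```

View pics/g.png

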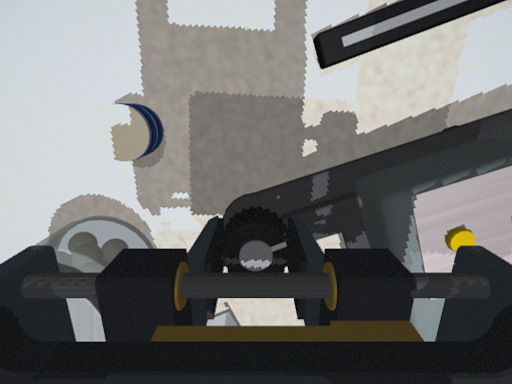

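The right knob is gripped (width 41.8). I'll re-centre by +0.6 mm and turn.

```bash

python3 -m handwheel '[{"gripper":40,"travel":[0,0.0006,0],"twist":0},{"gripper":40,"travel":[0,0,0],"twist":0},{"gripper":40,"travel":[0,0,0],"twist":0},{"gripper":40,"travel":[0,0,0],"twist":0}]' 25
python3 -m handwheel '[{"gripper":40,"travel":[0,0,0],"twist":0.1},{"gripper":40,"travel":[0,0,0],"twist":0.1},{"gripper":40,"travel":[0,0,0],"twist":0.1},{"gripper":40,"travel":[0,0,0],"twist":0},{"gripper":40,"travel":[0,0,0],"twist":0}]' 25
python3 -m handwheel '[{"gripper":40,"travel":[0,0,0],"twist":0.1},{"gripper":40,"travel":[0,0,0],"twist":0.1},{"gripper":40,"travel":[0,0,0],"twist":0},{"gripper":40,"travel":[0,0,0],"twist":0}]' 25
cat > s.py <<'E'
from h import *
s=env.state();print(s["ee_pos"].round(2),s["ee_rot"].round(1),s["force"].round(2),s["torque"].round(2),s["qpos"][5].round(1))
E
python3 s.py
```

```text
time_s: 17.33
ee_pos: [439.0, -216.7, 244.8]
ee_rot: [180.0, 0.0, 155.4]
force: [1.2, 2.4, 2.4]
gripper_width: 41.6
time_s: 17.75
ee_pos: [439.1, -216.7, 244.8]
ee_rot: [180.0, 0.0, 138.4]
force: [0.4, 1.5, 2.0]
gripper_width: 41.6
time_s: 18.08
ee_pos: [439.1, -216.7, 244.8]
ee_rot: [180.0, 0.0, 127.0]
force: [1.3, 2.0, 1.2]
gripper_width: 41.2
[ 439.05 -216.72  244.77] [180.   0. 127.] [1.35 1.99 1.22] [ 0.35 -0.14 -0.03] -64.6
```

0.5 rad so far with no touch.

```bash

python3 -m handwheel '[{"gripper":40,"travel":[0,0,0],"twist":0.1},{"gripper":40,"travel":[0,0,0],"twist":0.05},{"gripper":40,"travel":[0,0,0],"twist":0},{"gripper":40,"travel":[0,0,0],"twist":0}]' 25
python3 -m handwheel '[{"gripper":40,"travel":[0,0,0],"twist":0.1},{"gripper":40,"travel":[0,0,0],"twist":0.05},{"gripper":40,"travel":[0,0,0],"twist":0},{"gripper":40,"travel":[0,0,0],"twist":0}]' 25
python3 -m handwheel '[{"gripper":40,"travel":[0,0,0],"twist":0.1},{"gripper":40,"travel":[0,0,0],"twist":0.05},{"gripper":40,"travel":[0,0,0],"twist":0},{"gripper":40,"travel":[0,0,0],"twist":0}]' 25
python3 s.py
```

```text
time_s: 18.42
ee_pos: [439.1, -216.7, 244.8]
ee_rot: [180.0, 0.0, 118.4]
force: [1.0, 2.4, 2.2]
gripper_width: 41.3
time_s: 18.75
ee_pos: [439.1, -216.7, 244.8]
ee_rot: [180.0, -0.0, 109.8]
force: [2.0, 3.1, 2.2]
gripper_width: 41.4
time_s: 19.08
ee_pos: [439.1, -216.7, 244.8]
ee_rot: [180.0, -0.0, 101.2]
force: [2.1, 3.3, 1.7]
gripper_width: 41.4
[ 439.07 -216.69  244.75] [180.   -0.  101.2] [2.15 3.34 1.74] [ 0.46 -0.25 -0.  ] -38.8
```

```bash

python3 -m handwheel '[{"gripper":40,"travel":[0.0004,0.0003,0],"twist":0},{"gripper":40,"travel":[0,0,0],"twist":0.1},{"gripper":40,"travel":[0,0,0],"twist":0.05},{"gripper":40,"travel":[0,0,0],"twist":0},{"gripper":40,"travel":[0,0,0],"twist":0}]' 25
python3 -m handwheel '[{"gripper":40,"travel":[0,0,0],"twist":0.1},{"gripper":40,"travel":[0,0,0],"twist":0.05},{"gripper":40,"travel":[0,0,0],"twist":0},{"gripper":40,"travel":[0,0,0],"twist":0}]' 25
python3 s.py
python3 -m handwheel '[{"gripper":40,"travel":[0,0,0],"twist":0.1},{"gripper":40,"travel":[0,0,0],"twist":0.05},{"gripper":40,"travel":[0,0,0],"twist":0},{"gripper":40,"travel":[0,0,0],"twist":0}]' 25
python3 s.py
```

```text
time_s: 19.5
ee_pos: [439.2, -216.5, 244.8]
ee_rot: [180.0, 0.0, 92.6]
force: [1.8, 0.7, 2.2]
gripper_width: 41.3
time_s: 19.83
ee_pos: [439.2, -216.5, 244.8]
ee_rot: [180.0, 0.0, 84.0]
force: [0.9, -1.3, 2.3]
gripper_width: 41.6
[ 439.22 -216.47  244.77] [180.   0.  84.] [ 0.93 -1.27  2.27] [-0.11 -0.05 -0.02] -21.5
time_s: 20.17
ee_pos: [439.2, -216.5, 244.9]
ee_rot: [180.0, 0.0, 75.4]
force: [1.6, -0.9, 4.0]
gripper_width: 41.3
[ 439.22 -216.45  244.9 ] [180.    0.   75.4] [ 1.63 -0.93  3.96] [-0.01  0.04 -0.02] -12.9
```

```bash

python3 -m handwheel '[{"gripper":40,"travel":[0,0,0],"twist":0.1},{"gripper":40,"travel":[0,0,0],"twist":0.05},{"gripper":40,"travel":[0,0,0],"twist":0},{"gripper":40,"travel":[0,0,0],"twist":0}]' 25
python3 s.py
python3 -m handwheel '[{"gripper":40,"travel":[0,0,0],"twist":0.1},{"gripper":40,"travel":[0,0,0],"twist":0.05},{"gripper":40,"travel":[0,0,0],"twist":0},{"gripper":40,"travel":[0,0,0],"twist":0}]' 25
python3 s.py
```

```text
time_s: 20.5
ee_pos: [439.3, -216.4, 245.0]
ee_rot: [180.0, 0.0, 66.8]
force: [-0.3, 0.7, 5.8]
gripper_width: 41.4
[ 439.27 -216.43  244.99] [180.    0.   66.8] [-0.31  0.65  5.83] [-0.02  0.12 -0.03] -4.3
time_s: 20.83
ee_pos: [439.3, -216.4, 245.1]
ee_rot: [180.0, -0.0, 58.2]
force: [0.6, -0.4, 5.1]
gripper_width: 41.3
[ 439.28 -216.42  245.13] [180.   -0.   58.2] [ 0.63 -0.4   5.14] [ 0.04  0.14 -0.05] 4.3
```

```bash

python3 -m handwheel '[{"gripper":40,"travel":[0,0,0],"twist":0.1},{"gripper":40,"travel":[0,0,0],"twist":0.05},{"gripper":40,"travel":[0,0,0],"twist":0},{"gripper":40,"travel":[0,0,0],"twist":0}]' 25
python3 s.py
python3 -m handwheel '[{"gripper":40,"travel":[0,0,0],"twist":0.1},{"gripper":40,"travel":[0,0,0],"twist":0.05},{"gripper":40,"travel":[0,0,0],"twist":0},{"gripper":40,"travel":[0,0,0],"twist":0}]' 25
python3 s.py
```

```text
time_s: 21.17
ee_pos: [439.3, -216.4, 245.3]
ee_rot: [180.0, -0.0, 49.6]
force: [0.9, 0.7, 6.9]
gripper_width: 41.1
[ 439.31 -216.4   245.26] [180.   -0.   49.6] [0.9  0.71 6.91] [ 0.08  0.18 -0.04] 12.9
time_s: 21.5
ee_pos: [439.3, -216.4, 245.4]
ee_rot: [180.0, -0.0, 41.0]
force: [0.1, 0.7, 8.4]
gripper_width: 41.3
[ 439.33 -216.39  245.4 ] [180.  -0.  41.] [0.14 0.71 8.38] [ 0.14  0.27 -0.07] 21.5
```

Right now matches the left, with a 0.63 mm rise and 8.4 N at the hand. I'll release, rise, turn the jaws across the machine and go over the button.

```bash

python3 -m handwheel '[{"gripper":60,"travel":[0,0,0],"twist":0},{"gripper":100,"travel":[0,0,0],"twist":0},{"gripper":100,"travel":[0,0,0],"twist":0},{"gripper":100,"travel":[0,0,0],"twist":0},{"gripper":100,"travel":[0,0,0],"twist":0}]' 25
python3 s.py
python3 -m handwheel '[{"gripper":100,"travel":[0,0,-0.02],"twist":0},{"gripper":100,"travel":[0,0,-0.035],"twist":0},{"gripper":100,"travel":[0,0,-0.035],"twist":0},{"gripper":100,"travel":[0,0,-0.035],"twist":0},{"gripper":100,"travel":[0,0,0],"twist":0}]'
python3 -m handwheel '[{"gripper":50,"travel":[0,0,0],"twist":0.12},{"gripper":0,"travel":[0,0,0],"twist":0.12},{"gripper":0,"travel":[0,0,0],"twist":0.12},{"gripper":0,"travel":[0,0,0],"twist":0.12},{"gripper":0,"travel":[0,0,0],"twist":0.12}]' 10
python3 -m handwheel '[{"gripper":0,"travel":[0,0,0],"twist":0.12},{"gripper":0,"travel":[0,0,0],"twist":0.1},{"gripper":0,"travel":[0,0,0],"twist":0}]' 10
python3 -m handwheel '[{"gripper":0,"travel":[0.0043,-0.033,0],"twist":0},{"gripper":0,"travel":[0.0043,-0.033,0],"twist":0},{"gripper":0,"travel":[0.0043,-0.033,0],"twist":0},{"gripper":0,"travel":[0.0043,-0.033,0],"twist":0},{"gripper":0,"travel":[0.0043,-0.033,0],"twist":0}]' 10
python3 -m handwheel '[{"gripper":0,"travel":[0,0,0],"twist":0},{"gripper":0,"travel":[0,0,0],"twist":0},{"gripper":0,"travel":[0,0,0],"twist":0}]'
python3 m.py start_top 102 i
```

```text
time_s: 21.92
ee_pos: [439.0, -216.2, 244.3]
ee_rot: [-179.9, 0.0, 40.9]
force: [-0.8, 0.1, 0.3]
gripper_width: 71.8
[ 438.96 -216.2   244.3 ] [-179.9    0.    40.9] [-0.79  0.08  0.29] [-0.11  0.15 -0.04] 21.6
time_s: 22.33
ee_pos: [440.6, -217.0, 376.2]
ee_rot: [179.3, -0.3, 40.9]
force: [1.2, 0.2, 0.4]
gripper_width: 91.2
time_s: 22.75
ee_pos: [439.0, -216.2, 369.0]
ee_rot: [-180.0, 0.1, 6.1]
force: [-0.3, 1.1, -0.5]
gripper_width: 60.7
time_s: 23.0
ee_pos: [439.0, -216.2, 369.0]
ee_rot: [-180.0, 0.1, -6.2]
force: [-0.4, 0.1, 0.2]
gripper_width: 40.9
time_s: 23.42
ee_pos: [478.2, -53.1, 369.3]
ee_rot: [-180.0, 0.0, -6.0]
force: [-0.4, 0.7, -0.2]
gripper_width: 7.4
time_s: 23.67
ee_pos: [478.1, -54.7, 369.4]
ee_rot: [180.0, 0.0, -6.0]
force: [0.1, -0.1, 0.4]
gripper_width: 0.5
[478.01161401 -55.17853592 369.45017678] [ 1.79978472e+02  3.49300396e-02 -6.10370346e+00] 0.3287411514168706 [ -7.9  11.5 104.6  -0.   64.   88.2] 23.7167 [ 0.02595259 -0.01873308 -0.03111912]
0.98 [256.7 206.7] [474.2 -56.8 102. ] tool [-3.6  2.1]
0.95 [256.2 202.4] [478.5 -56.8 102. ] tool [0.6 1.6]
```

View pics/i.png

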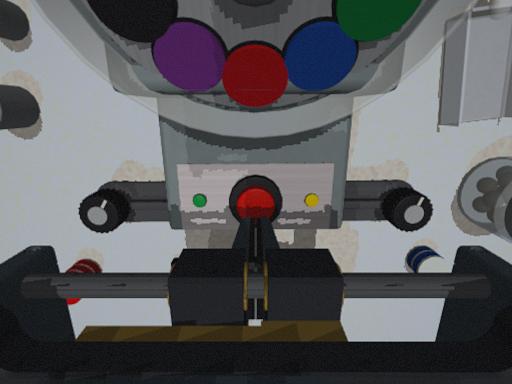

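The closed fingers are over the red button (256,205), and both knobs are visible with nothing disturbed. The camera is on the disc side, though, so I'll turn half round before going down.

```bash

python3 -m handwheel '[{"gripper":0,"travel":[0,0,0],"twist":-0.12},{"gripper":0,"travel":[0,0,0],"twist":-0.12},{"gripper":0,"travel":[0,0,0],"twist":-0.12},{"gripper":0,"travel":[0,0,0],"twist":-0.12},{"gripper":0,"travel":[0,0,0],"twist":-0.12}]'
python3 -m handwheel '[{"gripper":0,"travel":[0,0,0],"twist":-0.12},{"gripper":0,"travel":[0,0,0],"twist":-0.12},{"gripper":0,"travel":[0,0,0],"twist":-0.12},{"gripper":0,"travel":[0,0,0],"twist":-0.12},{"gripper":0,"travel":[0,0,0],"twist":-0.12}]'
python3 -m handwheel '[{"gripper":0,"travel":[0,0,0],"twist":-0.12},{"gripper":0,"travel":[0,0,0],"twist":-0.12},{"gripper":0,"travel":[0,0,0],"twist":-0.12},{"gripper":0,"travel":[0,0,0],"twist":-0.12},{"gripper":0,"travel":[0,0,0],"twist":-0.12}]'
python3 -m handwheel '[{"gripper":0,"travel":[0,0,0],"twist":-0.12},{"gripper":0,"travel":[0,0,0],"twist":-0.12},{"gripper":0,"travel":[0,0,0],"twist":-0.12},{"gripper":0,"travel":[0,0,0],"twist":-0.12},{"gripper":0,"travel":[0,0,0],"twist":-0.12}]'
python3 -m handwheel '[{"gripper":0,"travel":[0,0,0],"twist":-0.12},{"gripper":0,"travel":[0,0,0],"twist":-0.12},{"gripper":0,"travel":[0,0,0],"twist":-0.12},{"gripper":0,"travel":[0,0,0],"twist":-0.12},{"gripper":0,"travel":[0,0,0],"twist":-0.12}]'
python3 -m handwheel '[{"gripper":0,"travel":[0,0,0],"twist":-0.12},{"gripper":0,"travel":[0,-0.001,0.02],"twist":0},{"gripper":0,"travel":[0,0,0.02],"twist":0},{"gripper":0,"travel":[0,0,0.015],"twist":0},{"gripper":0,"travel":[0,0,0.005],"twist":0}]'
python3 -m handwheel '[{"gripper":0,"travel":[0,0,0],"twist":0},{"gripper":0,"travel":[0,0,0],"twist":0}]'
python3 m.py start_top 102 j
```

```text
time_s: 24.23
ee_pos: [478.0, -55.7, 369.7]
ee_rot: [180.0, 0.0, 28.5]
force: [0.0, -0.3, 0.0]
gripper_width: 0.7
time_s: 24.65
ee_pos: [478.0, -55.7, 369.7]
ee_rot: [-180.0, 0.0, 62.9]
force: [0.5, 0.4, -0.1]
gripper_width: 0.7
time_s: 25.07
ee_pos: [478.0, -55.7, 369.7]
ee_rot: [-180.0, 0.0, 97.2]
force: [0.2, 0.3, 1.4]
gripper_width: 0.3
time_s: 25.48
ee_pos: [478.0, -55.7, 369.7]
ee_rot: [-180.0, 0.0, 131.6]
force: [0.2, -0.3, 0.1]
gripper_width: 0.4
time_s: 25.9
ee_pos: [478.0, -55.7, 369.7]
ee_rot: [-180.0, 0.0, 166.0]
force: [0.3, -0.5, -0.4]
gripper_width: 0.3
time_s: 26.32
ee_pos: [477.1, -56.5, 307.7]
ee_rot: [180.0, -0.2, 172.5]
force: [-0.3, -0.4, 1.1]
gripper_width: 0.6
time_s: 26.48
ee_pos: [478.3, -56.1, 310.2]
ee_rot: [180.0, 0.0, 172.6]
force: [-0.5, -0.0, 0.1]
gripper_width: 0.7
[478.47323172 -56.00612393 310.57932383] [1.79997849e+02 9.79365597e-02 1.72587035e+02] 0.5347900799460472 [ -8.   14.9 109.6   0.   55.4 -90.6] 26.5333 [0.24720374 0.81258518 0.89988266]
0.91 [258.7 226.4] [476.2 -54.3 102. ] tool [2.5 1.4]
0.92 [257.5 210.8] [464.2 -53.6 102. ] tool [14.5  0.5]
```

View pics/j.png

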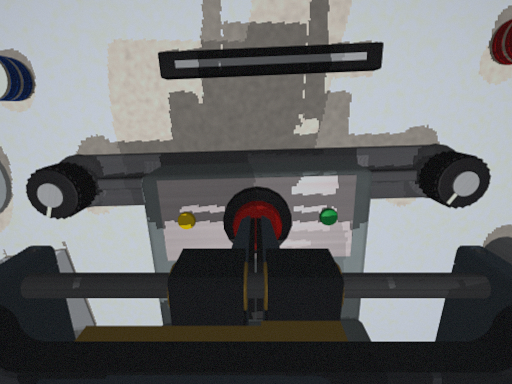

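The tips are centred over the button at (258,222), about 17 mm above it. Now I'll press in steps.

```bash

python3 -m handwheel '[{"gripper":0,"travel":[0,0.001,0.008],"twist":0},{"gripper":0,"travel":[0,0,0.006],"twist":0},{"gripper":0,"travel":[0,0,0],"twist":0},{"gripper":0,"travel":[0,0,0],"twist":0}]'
python3 s.py
python3 -m handwheel '[{"gripper":0,"travel":[0,0,0.003],"twist":0},{"gripper":0,"travel":[0,0,0],"twist":0},{"gripper":0,"travel":[0,0,0],"twist":0}]'
python3 s.py
python3 -m handwheel '[{"gripper":0,"travel":[0,0,0.003],"twist":0},{"gripper":0,"travel":[0,0,0],"twist":0},{"gripper":0,"travel":[0,0,0],"twist":0}]'
python3 s.py
```

```text
time_s: 26.97
ee_pos: [478.5, -54.5, 295.8]
ee_rot: [180.0, 0.0, 172.6]
force: [0.7, 0.6, 2.5]
gripper_width: 0.3
[478.46 -54.47 295.76] [180.    0.  172.6] [0.68 0.58 2.5 ] [-0.02 -0.06 -0.01] -90.5
time_s: 27.22
ee_pos: [478.4, -54.5, 293.0]
ee_rot: [180.0, 0.0, 172.6]
force: [1.0, 0.8, 4.0]
gripper_width: 0.5
[478.41 -54.47 293.  ] [180.    0.  172.6] [0.95 0.79 4.02] [ 0.16 -0.09  0.06] -90.5
time_s: 27.47
ee_pos: [478.3, -54.5, 291.6]
ee_rot: [180.0, 0.1, 172.6]
force: [-3.6, 1.5, 16.6]
gripper_width: 0.6
[478.3  -54.47 291.61] [1.800e+02 1.000e-01 1.726e+02] [-3.61  1.53 16.61] [0.21 0.62 0.04] -90.5
```

The button bottomed out at 16.6 N, so it's fully pressed. Lift off and check.

```bash

python3 -m handwheel '[{"gripper":0,"travel":[0,0,-0.005],"twist":0},{"gripper":0,"travel":[0,0,-0.01],"twist":0},{"gripper":0,"travel":[0,0,-0.02],"twist":0},{"gripper":0,"travel":[0,0,-0.03],"twist":0},{"gripper":0,"travel":[0,0,-0.03],"twist":0}]'
python3 -m handwheel '[{"gripper":0,"travel":[0.04,0,-0.02],"twist":0},{"gripper":0,"travel":[0.04,0,-0.02],"twist":0},{"gripper":0,"travel":[0.02,0,0],"twist":0},{"gripper":0,"travel":[0,0,0],"twist":0},{"gripper":0,"travel":[0,0,0],"twist":0}]'
python3 m.py start_top 102 k
```

```text
time_s: 27.88
ee_pos: [477.5, -54.5, 384.6]
ee_rot: [-180.0, -0.2, 172.6]
force: [1.5, 0.1, 0.2]
gripper_width: 0.5
time_s: 28.3
ee_pos: [383.5, -42.3, 422.0]
ee_rot: [-180.0, 0.0, 172.6]
force: [-0.5, 0.4, 0.0]
gripper_width: 0.7
[384.44976003 -42.43110838 421.77877713] [-1.79999448e+02  1.21794579e-02  1.72620962e+02] 0.24277952273624112 [ -8.    0.3 109.6  -0.   70.1 -90.6] 28.35 [ 1.14299817 -0.25038485 -0.26290418]
0.52 [257.9 259.6] [473. -52. 102.] tool [-89.1   1.9]
0.59 [260.8 257.9] [471.2 -48.2 102. ] tool [-86.8   5.4]
0.54 [435.3 135.3] [351.4 150.3 102. ] tool [ 57.5 186.9]
```

```bash
python3 - <<'E'
from h import *
t=env.grab_frame("top");s=env.grab_frame("scene");w=env.grab_frame("wrist")
cv2.imwrite("pics/l.png",np.hstack([cv2.resize(x[:,:,::-1],(400,300)) for x in (s["frame"],w["frame"])]))
for c,f in(("top",t),("scene",s)):
  for n in["jar","chip_stack","chip_stack_two","weight_large","weight_small","scoop","divider","sorter"]:
    r=env.pinpoint(c,n); print(c,n,[(round(q["confidence"],2),np.round(atz(f,q["uv"],0)[:2]).tolist()) for q in r[:1]])
E
```

```text
top jar [(0.62, [431.0, -369.0])]
top chip_stack [(0.57, [367.0, 199.0])]
top chip_stack_two [(0.72, [333.0, -274.0])]
top weight_large [(0.52, [603.0, 225.0])]
top weight_small [(0.46, [671.0, 186.0])]
top scoop [(0.6, [570.0, -324.0])]
top divider []
top sorter [(0.91, [564.0, -64.0])]
scene jar [(0.84, [429.0, -369.0])]
scene chip_stack [(0.79, [374.0, 198.0])]
scene chip_stack_two [(0.57, [351.0, -268.0])]
scene weight_large []
scene weight_small [(0.6, [685.0, 197.0])]
scene scoop [(0.73, [577.0, -312.0])]
scene divider [(0.71, [357.0, -25.0])]
scene sorter []
```

View pics/l.png

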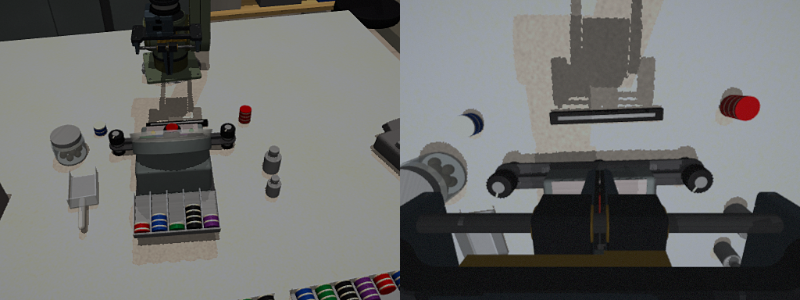

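The picture matches the start, nothing has been disturbed and the arm is clear. Handing in.

```bash
python3 -c "
from workcell import env
print(env.job_done(), env.state()['time_s'])"
```

```text
the job is handed in; nothing more can be done
the job is handed in; nothing more can be done
```

I turned both knobs clockwise until their feet took load, then pressed the red button fully and let go. I handed the job in at about 28.5 s. The interface gave no verdict.

**Feet:**

| Knob | Total turn | First touch, hands off (est.) | Past touch | Corner load, hands off (est.) | Peak upward force at hand |
|---|---|---|---|---|---|
| Left | 2.55 rad | 1.95 rad | about 0.6 rad | about 8 N | 8.6 N |
| Right | 2.00 rad | 1.34 rad | about 0.66 rad | about 8.5 N | 8.4 N |

No camera or sensor reads the foot loads. I worked them out from how the knob rose and pushed on the hand, and the left touch point is only good to about 0.1 rad. By your figures that would leave the middle front foot about 15 N and the rear feet near their starting load. Sideways forces on the knobs stayed under about 6 N.

**Button:** it reached its stop at 16.6 N, then the fingers lifted clear. I have no reading of the button's travel sensor.

**Other things:** in the last pictures everything stands where it did at the start. The detector put the jar about 9 mm from its first reading, but its place in the picture had not changed and no contact force was felt there. The detector missed the divider in the top view, and the large weight and sorter in the scene view. Each was found in the other view, close to its starting position.

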